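# Lift a sensor capsule out of its carrier with spring tongs

## Robot

A 6-joint arm with a two-finger parallel gripper is mounted at the origin on the work surface. World frame = base frame: x ahead of the robot, y to its left, z up, the work surface at z = 0. Lengths are in mm, angles in rad, forces in N, time in s.
With the tool pointing down it reaches from about 300 to 775 mm from the base axis. Payload 14.6 kg.
Tool frame: the origin (TCP) lies on the centre line of the jaws, within the pads' length; the fingertips stand 11 mm ahead of it and the grasp point (between the pads) lies 8 mm behind it; x points along the fingers, y is the direction in which the jaws open and shut, and the axes are right-handed (so a half turn about x gives the same grasp; the last joint's range is limited). The gripper opens to 94 mm and grips with 3 to 60 N. Pads are 16 mm wide; open, the fingers measure 119 mm over their backs; the gripper's body (75 mm by 177 mm) begins 78 mm behind the grasp point.
Start: joints at [-1.371, 0.3, 1.521, -0, 1.321, -0.067], TCP at [144.999, -530.532, 216.446] pointing down, gripper open.
Joint ranges: [-3.03, 3.03], [-0.79, 2.21], [0.23, 2.52], [-1.04, 4.18], [0, 3.07], [-2.55, 2.55]. Speed limits (rad/s): [2.22, 2.22, 2.57, 3.14, 3.14, 3.14].

## Interface

Orientations are given as [roll, pitch, yaw] about the fixed x, y, z axes, in that order (R = Rz(yaw) Ry(pitch) Rx(roll)).
In Python, from cell import manip gives the robot as it stands.
- The arm moves only by the shell command python3 -m handwheel 'ROWS' [OPENING] [FORCE]. ROWS is JSON, a list of rows, each a list of 2 entries, a list of its own where there are three numbers: the shift along the tool's x, y, z in mm, then the turn about the tool's x in rad. In form: [[[x, y, z], spin], ...]. A call has exactly 10 rows; each row shifts and turns the commanded pose from where the row before left it, along the tool's axes as they then stand; what a row does not reach is not made up. A row lasts 1/8 s, in which the tool goes at most 62.5 mm and 10.7 degrees, less where a joint would pass 70% of its speed; a pose out of reach is approached as far as the arm can. A call with a gripper value outside its range is refused whole. OPENING is the closure in counts, from 0 (fully open) to 255 (shut), set as the call begins (- or left out, the last holds). The fingers move at their own pace and stop on an object; FORCE is the grip in N (left out, the last holds). Time passes only in rows, so rows that do not move let the fingers close, or fill a call up. It gives the time, the measured TCP pose, the force and the opening at its end, in the units of the state.
- manip.read_state(): the state, without advancing time (a new reading comes with each control period).
- manip.camera(name): name is "side" or "top"; returns a dict with "pixels" (480x640x3 uint8, red, green, blue), "z_map" (480x640 float32, mm along the optical axis (not along the pixel's ray), 0 where there is no reading), "mtx" (3x3 intrinsics, pixels), "k1" (the pictures are not rectified: a ray, as slopes to the right and down, at radius r is drawn at 1 + k1 r^2 times it, then the intrinsics apply), "xyz" and "orientation" of the camera in the world. Camera axes: x right, y up, looking along -z (the intrinsics and any distortion apply to the point x, -y, -z); pixel columns grow to the right and rows downward; lengths in mm; the calibration is good to about 2 mm. A picture is of the moment at which its call begins.
- manip.sign_off(): hands the job in, once; it reports no verdict.
Trained networks look in the newest picture that a camera, given by its name, has taken for a name from the list of things; names that differ only in an ending like _2 or _b are one class to them, and where a whole thing is asked for, a point or a joint stands for the part that bears it (a point fixed in the world has none). Each returns a list of dicts, best first, with "confidence" (0 to 1); they miss things now and then, are a little off and sometimes report something else, mostly with a low value. They report only what shows in the picture. A call takes as long as a camera call.
- manip.cut_out(target, camera): "region" (480x640 bool, what is visible of it) and "centre" ([column, row] in pixels, amid what is visible of it).
The state is a dict: "clock": time; "joints": joint angles; "qd": joint speeds; "effort": joint torques, N m; "eef_pos": TCP position; "eef_rot": TCP orientation; "wrist_force": force on the tool from outside, world axes, zero at the start; "moment": the same for the moment, N m; "finger_gap": finger opening in mm.
Only numpy, scipy, OpenCV 4.12 (cv2) and the standard library are available. Lean on these libraries where they do the work, as an engineer would, in place of code of your own. Each camera call takes 0.05 s, during which the arm holds its last target. There are 200 camera calls.

## Task

Set the blue carrier tray, with the steel sensor capsule standing in it, down on the inspection stage between the two side stops and pushed up against the back stop (grip fin at the back-stop end), and let go of it. Then take the green-gripped spring tongs from their rest, close their jaws on the capsule and lift it straight up out of the tray, upright and at least 5 cm clear of it, and finish while still holding it there in the tongs. Touch the capsule only with the tongs, never with the robot, leave the tray seated and do not disturb the other things on the bench.

Things in the scene. Friction and masses are not known exactly. Their poses are not given: they have to be found in the camera images.
- stage: fixed inspection stage, a flat plate 150 x 150 mm whose top is 35 mm above the bench; origin at the centre of its underside on the bench, x from its open front edge towards its back stop. Black stops stand 10 mm above the plate: two side stops 65 mm apart between their inner faces, from 10 mm before to 40 mm behind the stage centre along x, and a back stop 70 mm wide with its front face 60 mm behind the centre
- stage_seat (a point): point on the stage plate's top where the middle of the tray's underside belongs: midway between the side stops, 10 mm behind the stage centre; axes as the stage; the tray then touches the back stop
- tray: loose blue carrier tray, 220 g, 100 mm long (x), 60 mm wide (y), 6 mm thick; origin under its centre, x towards the end with the black grip fin. The capsule stands loose in a nest (4 mm high rim, 32 mm square inside) centred 20 mm from the tray centre towards -x, floor 6 mm above the underside
- tray_center (a point): origin of the tray: middle of its underside, axes as the tray
- tray_fin (a point): grip point in the tray's black upright fin, 28 mm above the tray's underside, 35 mm from the tray centre along +x; the fin is 12 mm thick (y), 20 mm long (x), its top 40 mm above the underside
- capsule_center (a point): centre (half-way up) of the sensor capsule, a steel upright cylinder 28 mm in diameter and 28 mm high, 60 g, with an orange disc on its top; its z axis is the cylinder's axis
- capsule: the capsule; origin at the centre of its underside
- tongs: loose spring tongs, 90 g, lying flat: two steel arms 14 mm high side by side with green grips, pivoted at their back end, sprung open; origin at mid-grip on the underside, x towards the jaws (along the middle line when open), z up. They are squeezed sideways across the green grips. Centre of mass is near mid-grip. The jaws have shallow upright V faces, 24 mm long along x, that fit the capsule
- tongs_grip (a point): the point midway between the two green grips, half-way up (7 mm above the arms' underside), 90 mm ahead of the pivot; axes as tongs. Each grip is a flat panel 50 mm long and 20 mm high (3 mm above and below the arm). Over the outsides of the grips: about 56 mm open, 49 mm in a light carrying squeeze with the jaws still wide, 38 mm closed on the capsule
- jaw_left (a point): middle of the left (+y) jaw's V face, half-way up; moves with the sprung arm. The jaws' middle is midway between jaw_left and jaw_right, about 95 mm ahead of tongs_grip; free gap between the jaws about 57 mm open
- jaw_right (a point): middle of the right (-y) jaw's V face, half-way up; the right arm is fixed to the tongs' body
- tongs_arm (a joint): closing angle of the tongs: 0 fully open, about 0.20 closed on the capsule, 0.26 the stop. Squeezed at the grips it takes 4 N to begin closing and 7 N to reach the capsule; about half of any further squeeze reaches the jaws
- rest: fixed grey rest that the tongs lie on: base 150 x 70 x 6 mm, two cross bars 12 x 75 mm, 24 mm high, 110 mm apart, which carry the arms 55 mm before and behind mid-grip; between them the arms are free down to 6 mm over the bench. Origin under its centre, x towards the tongs' jaws
- blank_flange: dark steel blind flange disc, 90 mm diameter, 15 mm high, lying flat with four orange dots; a bystander, leave it alone; origin at its underside
- cable_gland: brass cable gland standing up, 32 mm diameter, 40 mm high; a bystander, leave it alone; origin at its underside
- seal_jar: small jar with white cap, 56 mm diameter, 70 mm high; a bystander, leave it alone; origin at its underside
- screwdriver: screwdriver lying on the bench; a bystander, leave it alone; origin at its underside
- wrench: open wrench lying on the bench; a bystander, leave it alone; origin at its underside
- tray_nest (a point): centre of the nest's floor in the tray, 6 mm above the tray's underside; axes as the tray

How it is judged (in metres and radians):
On the way, in this order (a step that is already met when the one before it is completed fails the run):
1. the tray, with the capsule in its nest, is seated between the side stops and against the back stop, and released (x of tray_center in the frame of stage_seat between -0.004 and 0.003 m and y of tray_center in the frame of stage_seat between -0.004 and 0.004 m and z of tray_center in the frame of stage_seat between -0.003 and 0.003 m and angle between the x axis of tray_center and the x axis of stage_seat, either way round below 0.08 rad and angle between tray_center's own z axis and vertical below 0.05 rad and contact force between the fingers and tray below 0.1 N and x of tray_fin in the frame of stage_seat above 0.02 m and horizontal distance between capsule_center and tray_nest below 0.008 m and z of capsule_center in the frame of tray_nest below 0.018 m), for 0.2 s.
2. the tongs are gripped and clear of their rest (contact force between the fingers and tongs above 1 N and z of tongs_grip in the frame of rest above 0.05 m), for 0.2 s.
3. the tongs are closed on the capsule while it stands in the tray (contact force between tongs and capsule above 1.5 N and value of joint tongs_arm above 0.13 rad and z of capsule_center in the frame of tray_nest below 0.03 m), for 0.05 s.
At the end, for the whole second after the job is handed in: Tray still seated (within 4 mm, 0.08 rad, flat, fin at the back, not touched by the fingers); capsule held by the tongs alone, underside 50 mm above the nest, within 40 mm sideways of it, tilt under 20 degrees, still; the fingers hold the tongs, which touch no tray, stage or rest (x of tray_center in the frame of stage_seat between -0.004 and 0.003 m and y of tray_center in the frame of stage_seat between -0.004 and 0.004 m and z of tray_center in the frame of stage_seat between -0.003 and 0.003 m and angle between the x axis of tray_center and the x axis of stage_seat, either way round below 0.08 rad and angle between tray_center's own z axis and vertical below 0.05 rad and contact force between the fingers and tray below 0.1 N and x of tray_fin in the frame of stage_seat above 0.02 m and z of capsule_center in the frame of tray_nest above 0.064 m and horizontal distance between capsule_center and tray_nest below 0.04 m and contact force between tongs and capsule above 1 N and contact force between the fingers and tongs above 1 N and value of joint tongs_arm above 0.13 rad and angle between capsule_center's own z axis and vertical below 0.35 rad and linear speed of capsule below 0.02 m/s and contact force between each of capsule, tongs and tray below 0.05 N and contact force between tongs and stage below 0.05 N and contact force between tongs and rest below 0.05 N); the arm keeps its last pose, push and grip.
It fails at once if the robot touches the capsule (contact force between any of the fingers, the arm and capsule above 0.3 N).
It fails at once if a bystander is moved by more than 30 mm (distance of any of blank_flange, cable_gland, seal_jar, screwdriver, wrench from where it was at the start of the episode above 0.03 m).
It also fails if it takes over 72 s, if anything falls off the work surface, if the arm or the gripper's body presses on something with over 40 N, if the wrist force passes 120 N, or if a joint passes its speed limit or range.

## Working session

There is one attempt and no reset: what is moved stays moved. The work goes in short steps, Python scripts to look and compute and a shell command to move; the robot and the scene stay as the last step left them, time stands still between calls to the robot, and variables do not carry over. Pictures are saved under pics/ and viewed, about 8 in all and at most 12, crops included, and the job is handed in when it is done.

```bash
ls; mkdir -p pics; cat > h.py <<'E'
import numpy as np, cv2
from cell import manip
from scipy.spatial.transform import Rotation as R
def cam(n):
    c=manip.camera(n); return c
def world(c,uv,z=None):
    """pixels Nx2 -> world; depth map if z None else intersection with plane z"""
    uv=np.atleast_2d(np.array(uv,float)); K=np.array(c["mtx"])
    d=(uv-K[:2,2])/np.array([K[0,0],K[1,1]]); s=d.copy()
    for _ in range(20): s=d/(1+c["k1"]*(s**2).sum(1,keepdims=True))
    ray=np.c_[s[:,0],-s[:,1],-np.ones(len(s))]@rot(c).T; o=np.array(c["xyz"])
    if z is None:
        t=c["z_map"][uv[:,1].astype(int),uv[:,0].astype(int)]
    else: t=(z-o[2])/ray[:,2]
    return o+ray*np.asarray(t).reshape(-1,1)
def rot(c):
    o=np.array(c["orientation"]); return R.from_euler("xyz",o).as_matrix() if o.shape==(3,) else o
def pts(c,mask):
    v,u=np.nonzero(mask&(c["z_map"]>0)); return world(c,np.c_[u,v])
def save(c,n,crop=None,s=1):
    im=c["pixels"][...,::-1]
    if crop: im=im[crop[1]:crop[3],crop[0]:crop[2]]
    cv2.imwrite("pics/"+n+".png",cv2.resize(im,None,fx=s,fy=s))
E
python3 - <<'E'
from h import *
print(manip.read_state())
for n in ["top","side"]:
    c=cam(n); save(c,n+"0"); print(n,c["xyz"],c["orientation"],c["mtx"],c["k1"])
    for t in ["stage","tray","tray_fin","capsule","tongs","rest","blank_flange","cable_gland","seal_jar","screwdriver","wrench"]:
        for r in manip.cut_out(t,n)[:2]:
            m=r["region"]; p=pts(c,m); q=np.median(p,0) if len(p) else None
            print(t,round(r["confidence"],2),np.round(r["centre"]),m.sum(),np.round(q), np.round(np.percentile(p,[2,98],axis=0)).tolist() if len(p) else 0)
E
```

```text
pics
{'clock': 0.0, 'joints': array([-1.37062340e+00,  3.00472317e-01,  1.52157016e+00, -6.42317465e-06,
        1.32067909e+00, -6.65990520e-02]), 'qd': array([-0.00021088, -0.00039462,  0.00061319, -0.00165344,  0.00070409,
        0.00202365]), 'effort': array([-1.91110121e-03, -5.31809235e+01, -3.52733588e+01,  7.07719359e-02,
        2.44157261e-02, -8.48927789e-05]), 'eef_pos': array([ 144.93859023, -530.309464  ,  215.8902716 ]), 'eef_rot': array([-1.63188436,  1.5696674 ,  1.77648187]), 'wrist_force': array([ 0.67254686, -0.30012683,  0.19174649]), 'moment': array([-0.03524371, -0.02516541,  0.0489227 ]), 'finger_gap': 93.84605092067066}
top [ 334.66702183   12.08852944 1219.99484624] [ 0.17618026 -0.0047148  -1.5882996 ] [[469.27264947   0.         313.9256163 ]
 [  0.         469.27264947 239.89783161]
 [  0.           0.           1.        ]] -0.07427741975360626
stage 0.96 [309. 205.] 3239 [637.  16.  35.] [[563.0, -58.0, 30.0], [711.0, 92.0, 46.0]]
stage 0.59 [208. 243.] 741 [550. 287.   7.] [[497.0, 250.0, 1.0], [593.0, 331.0, 40.0]]
tray 0.98 [203. 245.] 776 [550. 287
[... 2111 characters left out ...]
[[491.0, 254.0, -1.0], [590.0, 334.0, 38.0]]
rest 0.78 [347. 201.] 329 [ 522. -242.    5.] [[447.0, -275.0, -0.0], [586.0, -216.0, 25.0]]
rest 0.33 [353. 190.] 659 [ 520. -280.   31.] [[432.0, -332.0, -3.0], [620.0, -211.0, 40.0]]
blank_flange 0.7 [288. 194.] 363 [ 720. -206.   11.] [[679.0, -254.0, 1.0], [762.0, -172.0, 16.0]]
cable_gland 0.75 [217. 284.] 190 [720. 257.  26.] [[711.0, 240.0, 1.0], [735.0, 266.0, 40.0]]
seal_jar 0.97 [294. 401.] 1188 [417. 503.  57.] [[396.0, 447.0, -1.0], [449.0, 519.0, 72.0]]
seal_jar 0.68 [353. 194.] 617 [ 519. -273.   32.] [[431.0, -307.0, 6.0], [622.0, -212.0, 40.0]]
wrench 0.71 [199. 393.] 818 [604. 520.   6.] [[565.0, 422.0, 1.0], [641.0, 586.0, 9.0]]
```

```bash
python3 - <<'E'
from h import *
c=cam("top"); im=c["pixels"][...,::-1]
def f(x0,y0,x1,y1,s): return cv2.resize(im[y0:y1,x0:x1],None,fx=s,fy=s,interpolation=cv2.INTER_CUBIC)
a=f(170,210,250,285,5); b=f(255,150,355,250,4); d=f(375,200,475,300,6)
H=600; 
canvas=np.zeros((600,800,3),np.uint8)
a=cv2.resize(a,(320,300)); b=cv2.resize(b,(300,300)); d=cv2.resize(f(370,200,470,300,5),(480,480))
canvas[:300,:320]=a; canvas[300:,:300]=b; canvas[:480,320:]=d
cv2.imwrite("pics/c1.png",canvas)
E
```

```text
(no output)
```

View pics/top0.png

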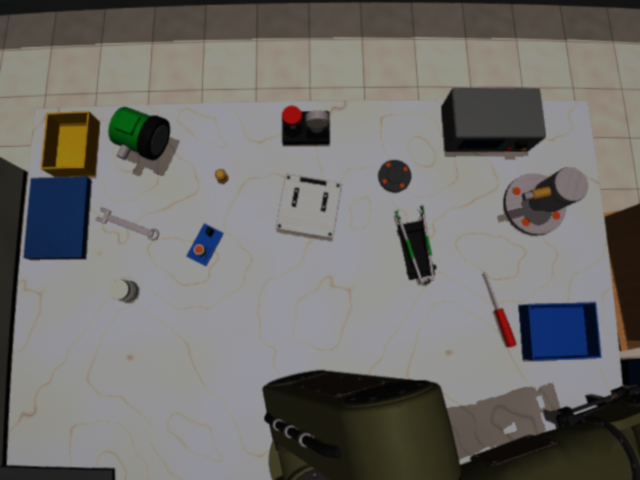

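View pics/c1.png

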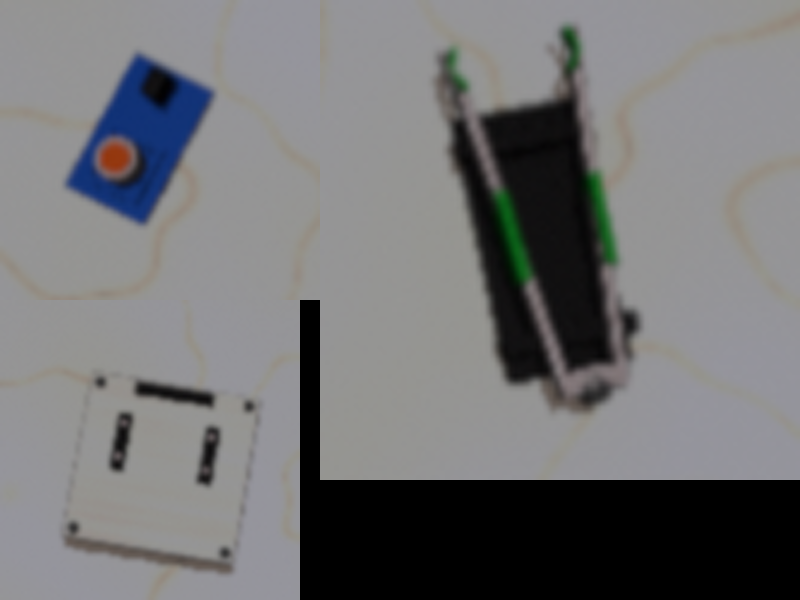

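The top view shows the tray at about (205,244) with its fin toward +x and slightly −y. The stage is at (309,205) with its back stop on the far side, and the tongs are at (415,247) with their jaws toward +x. Nothing else is near these three.

```bash
cat >> h.py <<'E'
def rect(p):
    (cx,cy),(w,h),a=cv2.minAreaRect(np.float32(p[:,:2])); 
    return np.round([cx,cy,w,h,a],1)
def hsv(c): return cv2.cvtColor(c["pixels"],cv2.COLOR_RGB2HSV)
def blobs(mask,n=3):
    k,l,s,ce=cv2.connectedComponentsWithStats(mask.astype(np.uint8))
    o=[i for i in np.argsort(-s[:,4]) if i][:n]; return [(l==i,s[i,4],ce[i]) for i in o]
def tool():
    s=manip.read_state(); M=R.from_euler("xyz",s["eef_rot"]).as_matrix()
    y=M[:,1]; return np.array(s["eef_pos"]),np.degrees(np.arctan2(y[1],y[0])),M,s
def plan(xyz,yaw):
    """shift in current tool axes to reach TCP xyz (tool down), spin (rad) so that tool y has heading yaw deg mod 180"""
    p,a,M,s=tool(); d=(yaw-a+90)%180-90
    print("TCP",np.round(p,1),"ydir",round(a,2),"tool shift",np.round(M.T@(np.array(xyz)-p),1),"spin",round(-np.radians(d),4),"gap",round(s["finger_gap"],1),"F",np.round(s["wrist_force"],1),"t",round(s["clock"],2),"j6",round(s["joints"][5],2))
def roi(c,x0,y0,x1,y1):
    m=np.zeros((480,640),bool); m[y0:y1,x0:x1]=1; return m
def stage_est(c):
    r=manip.cut_out("stage",c["name"])[0]["region"] if 0 else roi(c,265,160,350,250)
    p=pts(c,r); pl=p[(p[:,2]>28)&(p[:,2]<48)]; print("plate",rect(pl))
    v=c["pixels"].max(2)
    for m,n,ce in blobs((v<55)&r,8):
        if n>8: print("blk",n,np.round(ce,1),"w",np.round(world(c,ce,45)[0],1))
E
python3 - <<'E'
from h import *
print(tool()[1],np.round(tool()[2],3).tolist())
c=cam("top"); h=hsv(c); px=c["pixels"].astype(int)
stage_est(c)
r=roi(c,170,210,250,285); blue=(h[...,0]>100)&(h[...,0]<130)&(h[...,1]>120)&r
v,u=np.nonzero(blue); print("tray",rect(world(c,np.c_[u,v],6)))
p=pts(c,r); q=p[(p[:,2]>3)&(p[:,2]<9)]; print("tray depth",rect(q))
for m,n,ce in blobs((px.max(2)<45)&r,3): print("fin?",n,ce,world(c,ce,40))
for m,n,ce in blobs((h[...,0]<20)&(h[...,1]>120)&r,1): print("disc",n,ce,world(c,ce,34))
r=roi(c,380,200,450,290)
for m,n,ce in blobs((h[...,0]>45)&(h[...,0]<80)&(h[...,1]>100)&r,6): print("grn",n,np.round(ce,1),np.round(world(c,ce,41)[0],1),"jaw",np.round(world(c,ce,38)[0],1), rect(world(c,np.argwhere(m)[:,::-1],41)))
p=pts(c,r); q=p[(p[:,2]>3)&(p[:,2]<27)]; print("rest depth",rect(q))
c=cam("side"); 
p=pts(c,roi(c,225,285,330,350)); q=p[(p[:,2]>3)&(p[:,2]<9)]; print("tray side",rect(q))
E
```

```text
-74.71399361114088 [[0.0, 0.264, -0.965], [0.0, -0.965, -0.264], [-1.0, -0.0, -0.0]]
plate [639.   16.6 150.3 151.7  79.5]
blk 82 [312.9 180.9] w [699.8   2.8  45. ]
blk 33 [295.2 196. ] w [660.   49.3  45. ]
blk 28 [324.3 200.5] w [646.6 -25.8  45. ]
blk 9 [323. 209.] w [624.1 -21.9  45. ]
tray [544.1 290.4  57.9  96.5  63.1]
tray depth [538.3 279.6 214.9 198.6  89.4]
fin? 43 [209.41860465 231.37209302] [[571.32956255 270.93037129  40.        ]]
fin? 9 [203.55555556 252.66666667] [[516.23680611 284.78785027  40.        ]]
disc 44 [198.34090909 249.02272727] [[526.83368767 299.87544331  34.        ]]
grn 111 [409.3 249.3] [ 516.  -240.2   41. ] jaw [ 516.4 -240.8   38. ] [ 515.7 -239.9   49.7   16.1   12.9]
grn 55 [427.6 243.6] [ 529.9 -288.1   41. ] jaw [ 530.4 -288.9   38. ] [ 526.3 -287.2   47.9   10.8    7.9]
grn 10 [422.1 209.2] [ 620.7 -279.4   41. ] jaw [ 621.4 -280.1   38. ] [ 620.1 -279.7   18.8    4.3    5.9]
grn 1 [399. 217.] [ 600.8 -217.9   41. ] jaw [ 601.5 -218.5   38. ] [ 600.8 -217.9    0.     0.     0. ]
grn 1 [397. 212.] [ 614.2 -213.4   41. ] jaw [ 614.9 -214.    38. ] [ 614.2 -213.4    0.     0.     0. ]
rest depth [ 536.3 -264.8  187.1  242.3   87.7]
tray side [561.5 313.9 193.5 107.7  45.2]
```

```bash
python3 -m handwheel '[[[0,-30,-28],0],[[0,-42,-39.5],0],[[0,-42,-39.5],0],[[0,-42,-39.5],0],[[0,-42,-39.5],0],[[0,-42,-39.5],0],[[0,-42,-39.5],0],[[0,-42,-39.5],0],[[0,-42,-39.5],0],[[0,-42,-39.5],0]]' 0 30
python3 -m handwheel '[[[0,-42,-39.5],0],[[0,-42,-39.5],0],[[0,-42,-39.5],0],[[0,-42,-39.5],0],[[0,-42,-39.5],0],[[0,-42,-39.5],0],[[0,0,0],-0.1],[[0,0,0],-0.17],[[0,0,0],-0.17],[[0,0,0],-0.17]]'
python3 -m handwheel '[[[0,0,0],-0.17],[[0,0,0],-0.17],[[0,0,0],-0.17],[[0,0,0],-0.17],[[0,0,0],-0.17],[[0,0,0],-0.17],[[0,0,0],-0.17],[[0,0,0],-0.17],[[0,0,0],-0.17],[[0,0,0],-0.17]]'
python3 -c "
from h import *
plan([573.5,272.5,60],61)"
```

```text
clock: 2.6
eef_pos: [408.0, -34.0, 216.8]
eef_rot: [2.636, 1.57, -0.239]
wrist_force: [1.1, -0.3, 0.7]
finger_gap: 93.9
clock: 3.85
eef_pos: [569.5, 269.7, 216.3]
eef_rot: [-0.385, 1.571, -2.644]
wrist_force: [-0.7, -0.3, -0.4]
finger_gap: 94.0
clock: 5.1
eef_pos: [569.6, 269.7, 216.4]
eef_rot: [-1.477, 1.571, -2.036]
wrist_force: [-0.9, 0.6, 0.0]
finger_gap: 93.3
TCP [569.6 269.7 216.4] ydir 57.96 tool shift [156.4   4.5   1.8] spin -0.0531 gap 93.3 F [-0.9  0.6  0. ] t 5.1 j6 -0.63
```

```bash
python3 -m handwheel '[[[10,4.5,1.8],-0.053],[[25,0,0],0],[[25,0,0],0],[[25,0,0],0],[[25,0,0],0],[[20,0,0],0],[[16,0,0],0],[[10,0,0],0],[[0,0,0],0],[[0,0,0],0]]'
python3 - <<'E'
from h import *
plan([573.5,272.5,23],61)
c=cam("side"); save(c,"s1",(190,220,350,340),5)
E
```

```text
clock: 6.35
eef_pos: [573.9, 272.7, 61.2]
eef_rot: [0.886, 1.57, 0.375]
wrist_force: [0.9, 0.2, 0.4]
finger_gap: 93.8
TCP [573.9 272.7  61.2] ydir 60.68 tool shift [38.2 -0.4 -0.2] spin -0.0057 gap 93.8 F [0.9 0.2 0.4] t 6.35 j6 -0.67
```

View pics/s1.png

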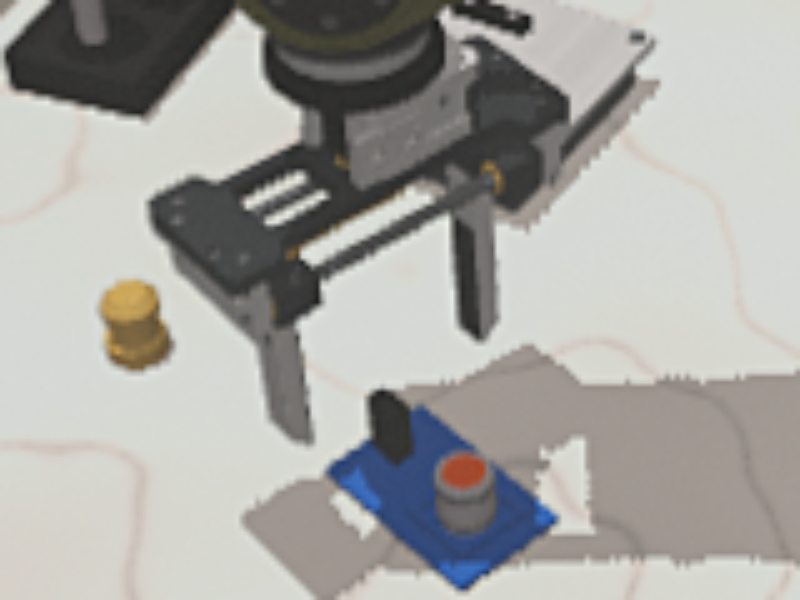

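The open fingers straddle the black fin (about (390,425) in the crop), with the capsule well clear. I'll go down and grip.

```bash
python3 -m handwheel '[[[8,0,0],0],[[10,0,0],0],[[10,0,0],0],[[7,0,0],0],[[3,0,0],0],[[0,0,0],0],[[0,0,0],0],[[0,0,0],0],[[0,0,0],0],[[0,0,0],0]]'
python3 -m handwheel '[[[0,0,0],0],[[0,0,0],0],[[0,0,0],0],[[0,0,0],0],[[0,0,0],0],[[0,0,0],0],[[0,0,0],0],[[0,0,0],0],[[0,0,0],0],[[0,0,0],0]]' 255 35
python3 -m handwheel '[[[-3,0,0],0],[[-8,0,0],0],[[-14,0,0],0],[[-16,0,0],0],[[-16,0,0],0],[[-14,0,0],0],[[-10,0,0],0],[[-5,0,0],0],[[0,0,0],0],[[0,0,0],0]]'
python3 - <<'E'
from h import *
t=np.radians(-10.5); S=np.array([639,16.6]); x=np.array([np.cos(t),np.sin(t)]); 
print(S+45*x, S+10*x)
plan([*(S+25*x),109],79.5)
c=cam("side"); save(c,"s2",(190,200,350,340),5)
E
```

```text
clock: 7.65
eef_pos: [573.5, 272.6, 22.5]
eef_rot: [0.947, 1.571, 0.435]
wrist_force: [1.0, 0.4, -0.8]
finger_gap: 94.3
clock: 8.9
eef_pos: [573.5, 272.6, 22.5]
eef_rot: [0.972, 1.571, 0.46]
wrist_force: [0.7, 0.3, 0.5]
finger_gap: 11.7
clock: 10.15
eef_pos: [573.3, 272.4, 107.9]
eef_rot: [-2.26, 1.57, -2.772]
wrist_force: [0.2, -0.1, -2.6]
finger_gap: 11.7
[683.24647084   8.39940135] [648.83254908  14.77764475]
TCP [573.3 272.4 107.9] ydir 60.67 tool shift [  -1.1 -182.8  206.3] spin -0.3286 gap 11.7 F [ 0.2 -0.1 -2.6] t 10.15 j6 -0.67
```

View pics/s2.png

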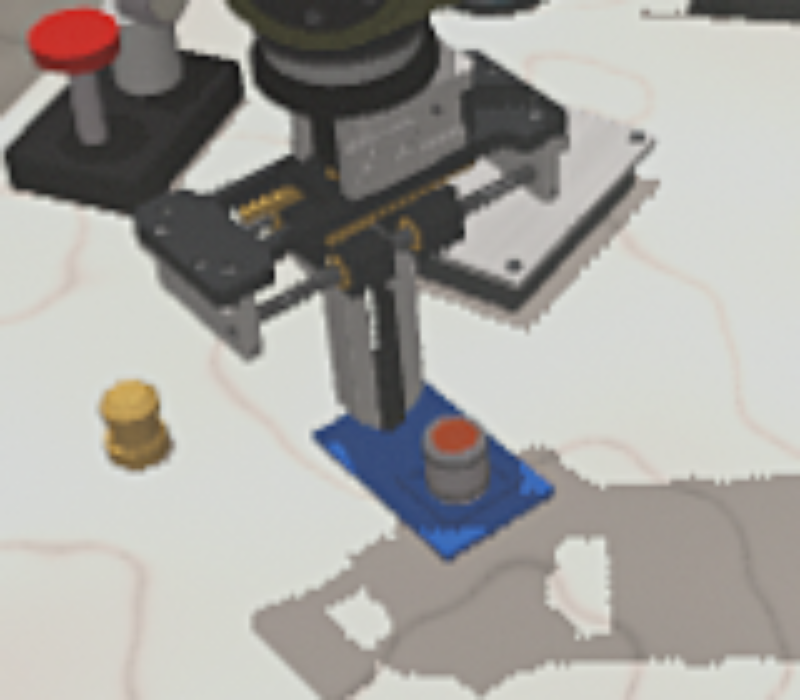

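The tray hangs level from the fin and the capsule (about (457,460) in the crop) stands in its nest.

```bash
python3 -m handwheel '[[[0,-5.3,6],0],[[0,-10.6,12],0],[[0,-15.9,18],0],[[0,-19.9,22.4],0],[[0,-21.2,23.9],0],[[0,-21.2,23.9],0],[[0,-21.2,23.9],0],[[0,-19.9,22.4],0],[[0,-15.9,18],0],[[0,-13.3,15],0]]'
python3 -m handwheel '[[[0,-9.3,10.5],0],[[0,-5.3,6],0],[[0,-2.7,3],0],[[0,0,0],-0.03],[[0,0,0],-0.07],[[0,0,0],-0.09],[[0,0,0],-0.08],[[0,0,0],-0.045],[[0,0,0],-0.015],[[0,0,0],0]]'
python3 - <<'E'
from h import *
t=np.radians(-10.5); S=np.array([639,16.6]); x=np.array([np.cos(t),np.sin(t)]); 
plan([*(S+25*x),109],79.5)
c=cam("top"); h=hsv(c); save(c,"t3",(250,140,370,240),6)
r=roi(c,250,140,370,270)
for m,n,ce in blobs((h[...,0]<20)&(h[...,1]>120)&r,2): print("disc",n,ce,world(c,ce,119))
blue=(h[...,0]>100)&(h[...,0]<130)&(h[...,1]>120)&r
v,u=np.nonzero(blue); print("tray",len(u),rect(world(c,np.c_[u,v],91)))
E
```

```text
clock: 11.45
eef_pos: [655.0, 36.8, 108.4]
eef_rot: [-2.92, 1.571, 2.851]
wrist_force: [-0.3, -0.5, -3.5]
finger_gap: 11.5
clock: 12.7
eef_pos: [663.2, 14.0, 108.5]
eef_rot: [1.886, 1.571, 1.705]
wrist_force: [0.8, 0.1, -2.5]
finger_gap: 11.8
TCP [663.2  14.  108.5] ydir 79.6 tool shift [-0.5 -1.9  0.8] spin 0.0017 gap 11.8 F [ 0.8  0.1 -2.5] t 12.7 j6 -1.42
tray 0 [0. 0. 0. 0. 0.]
```

View pics/t3.png

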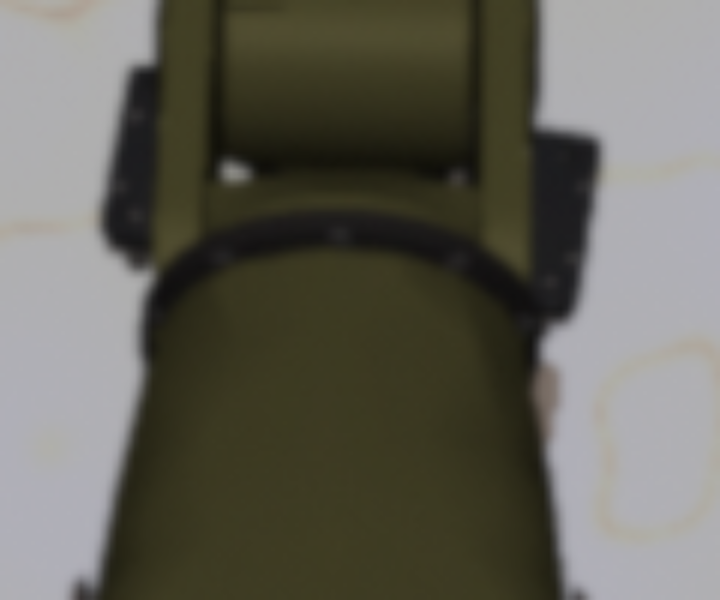

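The arm hides the stage in the top view, so I'll use the side camera. It sees both the held capsule and the stage, which cancels the calibration error.

```bash
python3 - <<'E'
from h import *
c=cam("side"); h=hsv(c)
p,a,M,s=tool(); z0=p[2]-22.5
t=np.radians(-10.5); X=np.array([np.cos(t),np.sin(t)]); Y=np.array([-X[1],X[0]]); S=np.array([639,16.6])
for m,n,ce in blobs((h[...,0]<20)&(h[...,1]>120)&roi(c,200,120,380,300),3):
    w=world(c,ce,z0+34)[0]; print("disc",n,np.round(ce,1),np.round(w,1),"rel TCP in stage axes",np.round([(w[:2]-p[:2])@X,(w[:2]-p[:2])@Y],1))
c0=dict(c); c0["pixels"]=cv2.imread("pics/side0.png")[...,::-1]
h0=hsv(c0); v=c0["pixels"].max(2)
r=roi(c,215,190,345,285)
for m,n,ce in blobs((v<60)&r,9):
    w=world(c0,ce,45)[0]; d=w[:2]-S; print("blk",n,np.round(ce,1),"stage xy",np.round([d@X,d@Y],1))
a=cv2.resize(c0["pixels"][190:285,215:345,::-1],(780,570),interpolation=cv2.INTER_CUBIC); cv2.imwrite("pics/s4.png",a)
E
```

```text
disc 156 [206.  207.5] [832.6  84.5 119.9] rel TCP in stage axes [153.8 100.3]
disc 27 [217.6 289.6] [647.2 352.2 119.9] rel TCP in stage axes [-77.4 329.8]
disc 24 [291.7 210.7] [607.9  24.7 119.9] rel TCP in stage axes [-56.3   0.5]
blk 273 [226.2 224.5] stage xy [154.9  60.5]
blk 45 [266.1 224.5] stage xy [55.8  4.9]
blk 32 [216.5 226.8] stage xy [172.   82.5]
blk 25 [272.8 237.4] stage xy [ 5.2 45.4]
blk 25 [287.9 223. ] stage xy [  5.4 -31.3]
blk 7 [280.  199.9] stage xy [  92.3 -122.2]
blk 5 [329.6 200.8] stage xy [ -43.5 -191.9]
blk 5 [299.8 197. ] stage xy [  47.6 -165.9]
blk 5 [335. 202.] stage xy [ -61.1 -194.1]
```

View pics/s4.png

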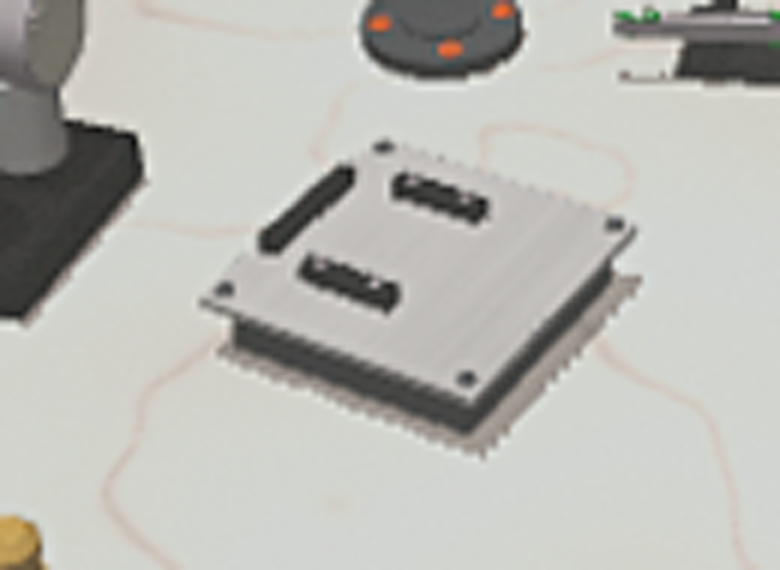

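```bash
python3 - <<'E'
from h import *
p,a,M,s=tool()
for n,px in [("side",[[252.7,238.2],[278.8,214.5],[292.8,253.0],[317.5,227.3]]),("top",[[288.7,177],[338,185.3],[279.3,225.7],[330,234]])]:
    c=cam(n); w=world(c,px,35)[:,:2]; x=w[0]+w[1]-w[2]-w[3]; y=w[0]+w[2]-w[1]-w[3]
    print(n,"centre",np.round(w.mean(0),1),"yaw",np.degrees(np.arctan2(x[1],x[0])),np.degrees(np.arctan2(-y[0],y[1])),np.hypot(*x)/2,np.hypot(*y)/2)
E
```

```text
side centre [633.3  17.1] yaw -10.439404672236984 -10.530728383006732 131.4616257753546 131.4947501446601
top centre [637.2  14. ] yaw -10.731646604969479 -10.645129679723668 132.40241888189402 131.94282860371334
```

```bash
python3 - <<'E'
from h import *
t=np.radians(-10.6); X=np.array([np.cos(t),np.sin(t)]); Y=np.array([-X[1],X[0]]); S=np.array([639,16.6])
plan([*(S+32*X-1.3*Y),69.5],79.4)
E
```

```text
TCP [663.2  13.8 108.5] ydir 79.57 tool shift [39.  -3.   7.7] spin 0.003 gap 11.7 F [ 0.8 -0.  -2.6] t 12.9 j6 -1.42
```

```bash
python3 -m handwheel '[[[0,-1,2],0.003],[[0,-2,3.7],0],[[2,0,2],0],[[6,0,0],0],[[8,0,0],0],[[9,0,0],0],[[8,0,0],0],[[4,0,0],0],[[2,0,0],0],[[0,0,0],0]]'
python3 - <<'E'
from h import *
t=np.radians(-10.6); X=np.array([np.cos(t),np.sin(t)]); Y=np.array([-X[1],X[0]]); S=np.array([639,16.6])
plan([*(S+32*X-1.3*Y),69.5],79.4)
c=cam("side"); h=hsv(c)
a=cv2.resize(c["pixels"][200:265,240:325,::-1],(785,600),interpolation=cv2.INTER_CUBIC); cv2.imwrite("pics/s5.png",a)
E
```

```text
clock: 14.15
eef_pos: [670.3, 9.4, 69.5]
eef_rot: [0.08, 1.571, -0.105]
wrist_force: [0.8, 0.1, -2.9]
finger_gap: 11.8
TCP [670.3   9.4  69.5] ydir 79.41 tool shift [ 0.   0.  -0.1] spin 0.0002 gap 11.8 F [ 0.8  0.1 -2.9] t 14.15 j6 -1.43
```

View pics/s5.png

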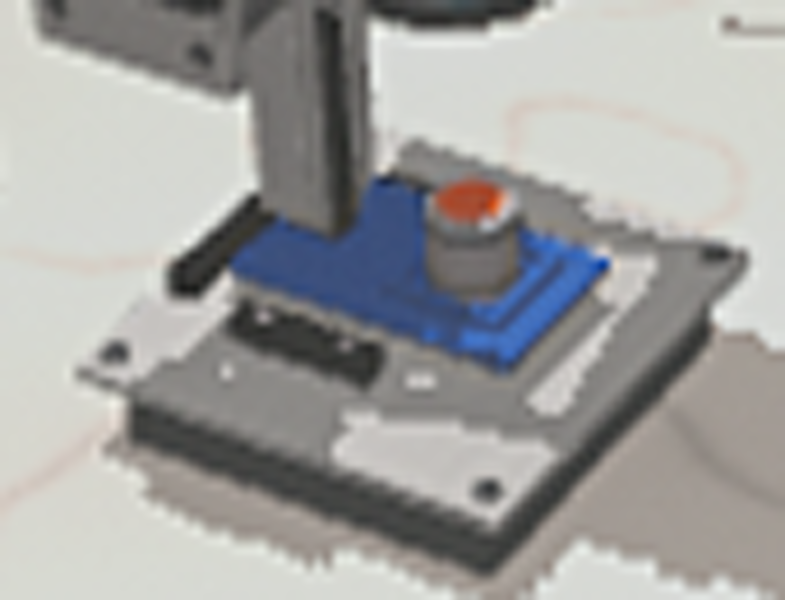

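```bash
python3 - <<'E'
from h import *
t=np.radians(-10.5); X=np.array([np.cos(t),np.sin(t)]); Y=np.array([-X[1],X[0]]); S=np.array([633.3,17.1])
c=cam("side"); h=hsv(c)
f=lambda w: np.round(np.c_[(w[:,:2]-S)@X,(w[:,:2]-S)@Y],1).tolist()
q=lambda a: np.array(a)/9.235+[240,200]-0.45
print("screws now",f(world(c,q([[115,353],[487,489],[715,253]]),35)))
print("tray bottom corners",f(world(c,q([[505,372],[606,268]]),47)),"top corner", f(world(c,q([[500,355],[606,262]]),53)))
for m,n,ce in blobs((h[...,0]<20)&(h[...,1]>120)&roi(c,270,200,310,260),1): print("disc",f(world(c,ce,81)), f(tool()[0][None]))
b=(h[...,0]>100)&(h[...,0]<130)&(h[...,1]>120)&roi(c,240,200,330,260)
# lower boundary of blue per column: near edge
for u in range(268,294,3):
    v=np.nonzero(b[:,u])[0].max()+0.5; print(u,v,f(world(c,[u,v],47))[0])
E
```

```text
screws now [[68.3, 65.1], [-63.1, 64.7], [-63.9, -66.7]]
tray bottom corners [[-47.3, 28.6], [-46.9, -29.8]] top corner [[-46.0, 28.9], [-49.6, -25.5]]
disc [[-18.8, 0.5]] [[37.8, -0.8]]
268 229.5 [41.5, 24.6]
271 230.5 [31.5, 24.4]
274 231.5 [21.6, 24.2]
277 232.5 [11.8, 24.0]
280 233.5 [2.0, 23.7]
283 235.5 [-10.2, 27.3]
286 236.5 [-19.8, 27.1]
289 237.5 [-29.4, 26.8]
292 238.5 [-38.9, 26.6]
```

Relative to the stage screws, the tray is centred to better than 1 mm and is about 9 mm short of the back stop. I'll lower it between the stops.

```bash
python3 -m handwheel '[[[2,0,0],0],[[3,0,0],0],[[3,0,0],0],[[2,0,0],0],[[1.3,0,0],0],[[0,0,0],0],[[0,0,0],0],[[0,0,0],0],[[0,0,0],0],[[0,0,0],0]]'
python3 -m handwheel '[[[0,0,1],0],[[0,0,1.5],0],[[0,0,1.5],0],[[0,0,1.5],0],[[0,0,1],0],[[0,0,0.5],0],[[0,0,0],0],[[0,0,0],0],[[0,0,0],0],[[0,0,0],0]]'
python3 -c "
from h import *
print(manip.read_state()['wrist_force'])"
```

```text
clock: 15.5
eef_pos: [670.2, 9.4, 58.2]
eef_rot: [0.11, 1.571, -0.075]
wrist_force: [-0.1, 0.3, -2.8]
finger_gap: 12.0
clock: 16.75
eef_pos: [677.1, 8.1, 58.2]
eef_rot: [-2.455, 1.571, -2.64]
wrist_force: [0.5, -0.3, -2.3]
finger_gap: 11.7
[ 0.47410914 -0.30761227 -2.25393662]
```

```bash
python3 -m handwheel '[[[0,0,0.5],0],[[0,0,0.5],0],[[0,0,0.5],0],[[0,0,0.5],0],[[0,0,0.5],0],[[0,0,0.5],0],[[0,0,0],0],[[0,0,0],0],[[0,0,0],0],[[0,0,0],0]]'
```

```text
clock: 18.0
eef_pos: [680.1, 7.5, 58.2]
eef_rot: [-2.644, 1.571, -2.829]
wrist_force: [0.4, 0.2, -2.2]
finger_gap: 11.5
```

```bash
python3 -m handwheel '[[[0,0,0.5],0],[[0,0,0.5],0],[[0,0,0.5],0],[[0,0,0.5],0],[[0,0,0.5],0],[[0,0,0.5],0],[[0,0,0],0],[[0,0,0],0],[[0,0,0],0],[[0,0,0],0]]'
```

```text
clock: 19.25
eef_pos: [682.0, 7.2, 58.0]
eef_rot: [-3.06, 1.568, 3.038]
wrist_force: [-8.3, 0.7, 2.2]
finger_gap: 11.6
```

It touches the back stop (8 N). I'll settle it down and open only part way, to stay clear of the side stops.

```bash
python3 -m handwheel '[[[0.4,0,-0.3],0],[[0.3,0,0],0],[[0,0,0],0],[[0,0,0],0],[[0,0,0],0],[[0,0,0],0],[[0,0,0],0],[[0,0,0],0],[[0,0,0],0],[[0,0,0],0]]'
python3 -m handwheel '[[[0,0,0],0],[[0,0,0],0],[[0,0,0],0],[[0,0,0],0],[[0,0,0],0],[[0,0,0],0],[[-5,0,0],0],[[-12,0,0],0],[[-16,0,0],0],[[-22,0,0],0]]' 174 35
python3 -m handwheel '[[[-25,0,0],0],[[-25,0,0],0],[[-25,0,0],0],[[-20,0,0],0],[[0,-30,0],0],[[0,-40,0],0],[[0,-40,0],0],[[0,-40,0],0],[[0,-40,0],0],[[0,-30,0],0]]' 0 35
python3 - <<'E'
from h import *
plan([524,-264,150],100)
c=cam("top"); h=hsv(c); r=roi(c,265,160,350,250); stage_est(c)
b=(h[...,0]>100)&(h[...,0]<130)&(h[...,1]>120)&r
t=np.radians(-10.6); X=np.array([np.cos(t),np.sin(t)]); Y=np.array([-X[1],X[0]]); S=np.array([637.2,14.0])
g=lambda w: np.round([(w[:2]-S)@X,(w[:2]-S)@Y],1)
v,u=np.nonzero(b); q=rect(world(c,np.c_[u,v],41)); print("tray",q,g(q[:2]))
for m,n,ce in blobs((h[...,0]<20)&(h[...,1]>120)&r,1): print("disc",g(world(c,ce,69)[0]))
a=cv2.resize(c["pixels"][160:250,260:350,::-1],(400,400),interpolation=cv2.INTER_CUBIC)
d=cv2.resize(c["pixels"][195:295,370:470,::-1],(400,400),interpolation=cv2.INTER_CUBIC)
cv2.imwrite("pics/t6.png",np.hstack([a,d]))
E
```

```text
clock: 20.5
eef_pos: [681.9, 7.2, 57.5]
eef_rot: [-3.083, 1.568, 3.016]
wrist_force: [-8.4, 1.6, 1.6]
finger_gap: 11.7
clock: 21.75
eef_pos: [682.7, 7.0, 113.9]
eef_rot: [0.258, 1.571, 0.073]
wrist_force: [0.3, -0.3, -0.1]
finger_gap: 29.9
clock: 23.0
eef_pos: [641.9, -210.8, 208.9]
eef_rot: [-0.234, 1.569, -0.42]
wrist_force: [0.4, 0.5, -0.4]
finger_gap: 94.2
TCP [ 641.9 -210.8  208.9] ydir 79.37 tool shift [  58.8  -74.  -106.1] spin -0.3601 gap 94.2 F [ 0.4  0.5 -0.4] t 23.0 j6 -1.76
plate [638.9  16.6 150.3 151.2  79.5]
blk 98 [312.  182.8] w [694.7   5.2  45. ]
blk 26 [295.5 196.1] w [659.6  48.5  45. ]
blk 21 [324.2 200.6] w [646.5 -25.6  45. ]
tray [649.8  14.8  59.8 101.9  79.4] [12.2  3.1]
disc [-8.8  2. ]
```

View pics/t6.png

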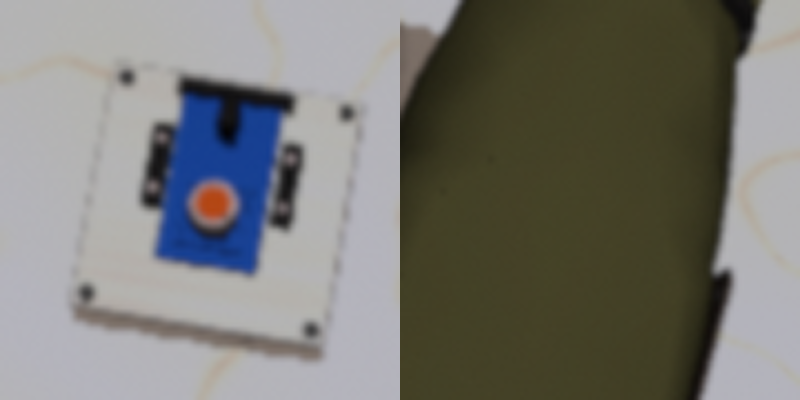

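The tray sits parallel between the side stops with its end against the back stop, and the capsule is upright in the nest. Next I'll work out the tongs' pose from the first top image.

```bash
python3 - <<'E'
from h import *
c=cam("top")
w=lambda p,z: world(c,p,z)[0,:2]
gl,gr=w([410.4,249.4],41),w([429.2,245.4],41); jl,jr=w([398.1,214.6],38),w([422.3,210],38); pv=w([426.3,280.8],38)
gm,jm=(gl+gr)/2,(jl+jr)/2
print("grips",gl,gr,np.hypot(*(gl-gr)),"mid",gm); print("jaws",jl,jr,np.hypot(*(jl-jr)),"mid",jm,"pivot",pv)
ang=lambda d: np.degrees(np.arctan2(d[1],d[0]))
print("yaw g->j",ang(jm-gm),np.hypot(*(jm-gm)),"p->j",ang(jm-pv),np.hypot(*(jm-pv)),"grip perp",ang(gl-gr)-90)
c0=dict(c); c0["pixels"]=cv2.imread("pics/top0.png")[...,::-1]; px=c0["pixels"].astype(int)
m=(px.max(2)<50)&roi(c,395,205,440,290); b=blobs(m,1)[0][0]; v,u=np.nonzero(b); print("rest dark",rect(world(c,np.c_[u,v],15)))
cs=cam("side"); h=hsv(cs); g=(h[...,0]>40)&(h[...,0]<85)&(h[...,1]>90)&roi(cs,310,170,400,225)
for mm,n,ce in blobs(g,6): print(n,np.round(ce,1),np.round(world(cs,ce,34)[0],1),rect(pts(cs,mm)) if n>8 else"")
E
```

```text
grips [ 515.68662949 -243.01543804] [ 525.20048705 -292.09516205] 49.99332749192368 mid [ 520.44355827 -267.55530004]
jaws [ 607.93007283 -216.51047532] [ 619.27147682 -280.50267461] 64.98945309445597 mid [ 613.60077482 -248.50657497] pivot [ 434.94617666 -280.08207397]
yaw g->j 11.556494150664655 95.08480910585078 p->j 10.02297561206391 181.42347582845994 grip perp 10.97044101574295
rest dark [ 522.1 -274.1  143.6   50.9   12.2]
77 [351.5 194.6] [ 511.3 -237.1   34. ] [ 515.1 -239.    48.5   12.3    8.4]
26 [350.2 185. ] [ 531.  -292.6   34. ] [ 538.2 -321.5   45.2   83.6   22.5]
18 [323.5 183.2] [ 618.  -275.8   34. ] [ 617.9 -281.    17.5   14.5    3.3]
2 [318.5 192. ] [ 615.8 -218.3   34. ] 
1 [324. 192.] [ 599.1 -223.9   34. ] 
1 [344. 197.] [ 530.  -215.9   34. ]
```

```bash
python3 -m handwheel '[[[5,-10,-15],0],[[5,-14,-25],0],[[5,-16,-28],0],[[10,-16,-26],0],[[10,-14,-14],0],[[10,-8,0],0],[[10,0,0],-0.1],[[10,0,0],-0.15],[[0,0,0],-0.12],[[0,0,0],0]]' 0 35
python3 -c "
from h import *
plan([520.5,-266.5,22.5],101)"
```

```text
clock: 24.4
eef_pos: [522.6, -265.5, 142.4]
eef_rot: [-0.023, 1.571, 0.162]
wrist_force: [0.7, -0.5, -0.6]
finger_gap: 94.0
TCP [ 522.6 -265.5  142.4] ydir 100.62 tool shift [119.9  -0.6  -2.3] spin -0.0066 gap 94.0 F [ 0.7 -0.5 -0.6] t 24.4 j6 -2.29
```

```bash
python3 -m handwheel '[[[5,-0.6,-2.3],-0.007],[[15,0,0],0],[[20,0,0],0],[[20,0,0],0],[[20,0,0],0],[[15,0,0],0],[[13,0,0],0],[[8,0,0],0],[[4,0,0],0],[[0,0,0],0]]'
python3 -m handwheel '[[[0,0,0],0],[[0,0,0],0],[[0,0,0],0],[[0,0,0],0],[[0,0,0],0],[[0,0,0],0],[[0,0,0],0],[[0,0,0],0],[[0,0,0],0],[[0,0,0],0]]' 123 20
python3 - <<'E'
from h import *
plan([520.5,-266.5,22.5],101)
c=cam("side"); a=cv2.resize(c["pixels"][155:225,300:400,::-1],(800,560),interpolation=cv2.INTER_CUBIC); cv2.imwrite("pics/s7.png",a)
E
```

```text
clock: 25.65
eef_pos: [519.7, -267.1, 22.5]
eef_rot: [-0.732, 1.571, -0.54]
wrist_force: [-0.4, -0.3, -0.1]
finger_gap: 94.1
clock: 26.9
eef_pos: [519.7, -267.1, 22.5]
eef_rot: [-0.672, 1.571, -0.48]
wrist_force: [0.2, -0.1, 2.4]
finger_gap: 48.7
TCP [ 519.7 -267.1   22.5] ydir 101.01 tool shift [-0.   0.4  0.9] spin 0.0002 gap 48.7 F [ 0.2 -0.1  2.4] t 26.9 j6 -2.3
```

View pics/s7.png

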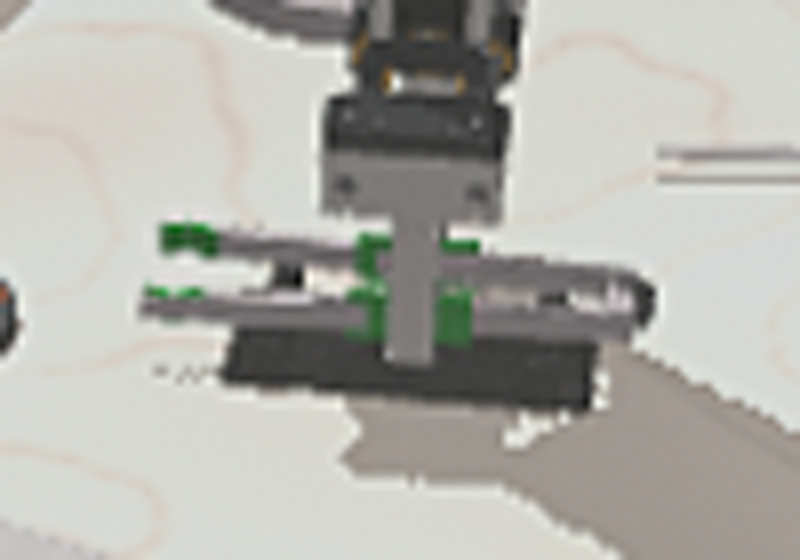

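The near finger is in the middle of the green grip (350–470 px) and the jaws are still wide open. Lifting.

```bash
python3 -m handwheel '[[[-3,0,0],0],[[-6,0,0],0],[[-10,0,0],0],[[-14,0,0],0],[[-16,0,0],0],[[-16,0,0],0],[[-14,0,0],0],[[-9,0,0],0],[[-4,0,0],0],[[0,0,0],0]]'
python3 - <<'E'
from h import *
t=np.radians(-10.6); X=np.array([np.cos(t),np.sin(t)]); cap=np.array([627.5,17.5])
print(cap-95*X)
plan([*(cap-95*X),114.5],79.4)
c=cam("side"); a=cv2.resize(c["pixels"][145:225,300:400,::-1],(750,600),interpolation=cv2.INTER_CUBIC); cv2.imwrite("pics/s8.png",a)
E
```

```text
clock: 28.2
eef_pos: [519.6, -267.0, 114.4]
eef_rot: [2.196, 1.571, 2.388]
wrist_force: [0.4, 0.7, -1.8]
finger_gap: 48.7
[534.12114183  34.97537831]
TCP [ 519.6 -267.   114.4] ydir 101.01 tool shift [-1.000e-01  2.937e+02  7.190e+01] spin 0.3771 gap 48.7 F [ 0.4  0.7 -1.8] t 28.2 j6 -2.3
```

View pics/s8.png

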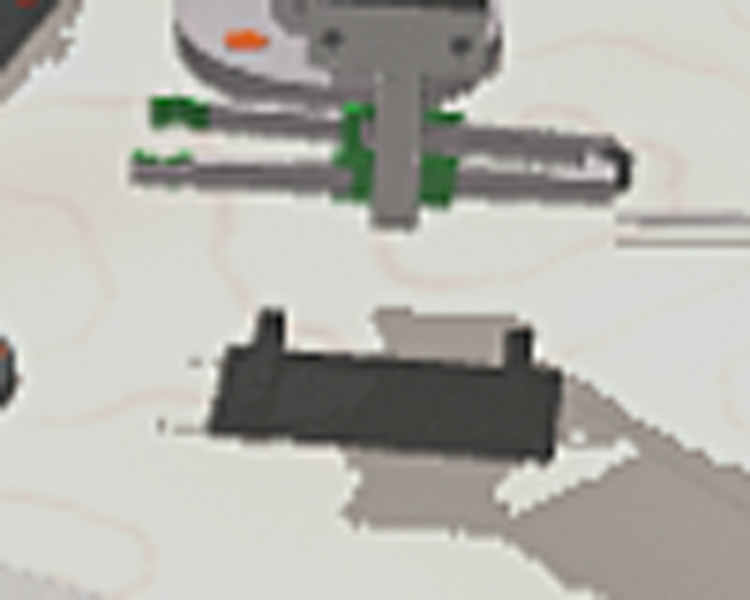

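```bash
python3 -m handwheel '[[[0,6,1.5],0],[[0,14,3.5],0],[[0,24,6],0],[[0,32,8],0],[[0,36,8.5],0],[[0,36,9],0],[[0,36,9],0],[[0,36,9],0],[[0,32,8],0],[[0,22,5],0]]'
python3 -m handwheel '[[[0,14,3.5],0],[[0,5.7,0.9],0],[[0,0,0],0.03],[[0,0,0],0.07],[[0,0,0],0.1],[[0,0,0],0.1],[[0,0,0],0.057],[[0,0,0],0.02],[[0,0,0],0],[[0,0,0],0]]'
python3 - <<'E'
from h import *
t=np.radians(-10.6); X=np.array([np.cos(t),np.sin(t)]); cap=np.array([627.5,17.5])
plan([*(cap-95*X),114.5],79.4)
c=cam("side"); save(c,"s9raw"); ct=cam("top"); cv2.imwrite("pics/t9raw.png",ct["pixels"][...,::-1])
a=cv2.resize(c["pixels"][185:255,240:340,::-1],(800,560),interpolation=cv2.INTER_CUBIC); cv2.imwrite("pics/s9.png",a)
h=hsv(ct)
print("top green",[(n,np.round(ce,1)) for m,n,ce in blobs((h[...,0]>45)&(h[...,0]<80)&(h[...,1]>100)&roi(ct,260,150,400,300),5)],"disc",[(n,np.round(ce,1)) for m,n,ce in blobs((h[...,0]<20)&(h[...,1]>120)&roi(ct,260,150,360,300),2)])
E
```

```text
clock: 29.5
eef_pos: [533.1, 17.0, 114.4]
eef_rot: [2.302, 1.571, 2.496]
wrist_force: [-0.6, -0.2, -1.0]
finger_gap: 49.0
clock: 30.75
eef_pos: [534.1, 34.8, 114.4]
eef_rot: [2.962, 1.571, 2.777]
wrist_force: [0.6, -0.5, -1.4]
finger_gap: 48.8
TCP [534.1  34.8 114.4] ydir 79.43 tool shift [-0.1  0.2 -0. ] spin 0.0006 gap 48.8 F [ 0.6 -0.5 -1.4] t 30.75 j6 -1.39
top green [(np.int32(12), array([318.5, 198.5])), (np.int32(4), array([298.2, 193.2]))] disc []
```

View pics/s9.png

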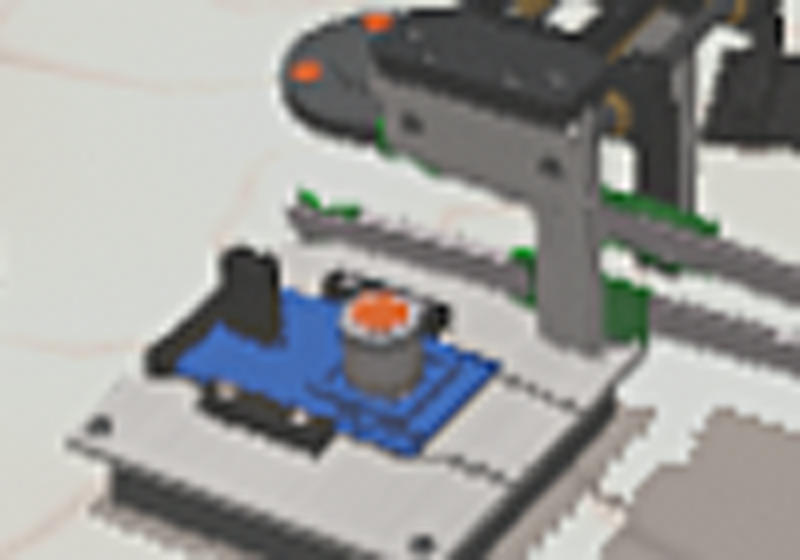

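```bash
python3 - <<'E'
from h import *
p=tool()[0][:2]; t=np.radians(-10.6); X=np.array([np.cos(t),np.sin(t)]); Y=np.array([-X[1],X[0]])
g=lambda w: np.round(np.c_[(w[:,:2]-p)@X,(w[:,:2]-p)@Y],1).tolist()
for n,r in [("side",(270,195,330,230)),("top",(270,170,345,215))]:
    c=cam(n); h=hsv(c)
    k=(h[...,0]>45)&(h[...,0]<80)&(h[...,1]>90)&roi(c,*r)
    for m,q,ce in blobs(k,5): 
        v,u=np.nonzero(m); w=world(c,np.c_[u,v],130); e=np.array(g(w))
        print(n,q,np.round(ce,1),"rel TCP (X,Y)",g(world(c,ce,130)),"range",e.min(0),e.max(0))
    for m,q,ce in blobs((h[...,0]<20)&(h[...,1]>120)&roi(c,270,190,310,260),1): print(n,"disc",np.round(ce,1),g(world(c,ce,69)))
print("disc from earlier top",g(np.array([[628.9,17.6]])),"screw centre bias tops: depth(639,16.6) vs (637.2,14)")
E
```

```text
side 35 [318.  223.4] rel TCP (X,Y) [[-22.1, 31.4]] range [-34.   18.6] [-10.3  43.5]
side 22 [321.7 210.7] rel TCP (X,Y) [[-2.7, -22.7]] range [-24.3 -26.2] [ 16.8 -19.5]
side 6 [305.3 216.7] rel TCP (X,Y) [[21.0, 21.7]] range [16.4 18.3] [25.5 26. ]
side 3 [287. 201.] rel TCP (X,Y) [[102.2, -17.5]] range [ 99.5 -21.7] [104.9 -13.3]
side 2 [278.5 209.5] rel TCP (X,Y) [[99.5, 28.0]] range [97.1 26.7] [102.   29.4]
side disc [287.  223.5] [[93.9, 0.6]]
top 12 [318.5 198.5] rel TCP (X,Y) [[101.6, -25.8]] range [ 95.3 -28. ] [107.9 -23.6]
top 4 [298.2 193.2] rel TCP (X,Y) [[106.3, 24.3]] range [104.4  22.2] [109.3  25.4]
disc from earlier top [[96.3, 0.4]] screw centre bias tops: depth(639,16.6) vs (637.2,14)
```

```bash
python3 - <<'E'
import cv2
a=cv2.imread("pics/t9raw.png")[165:225,270:350]; cv2.imwrite("pics/t9.png",cv2.resize(a,(800,600),interpolation=cv2.INTER_CUBIC))
E
```

```text
(no output)
```

View pics/t9.png

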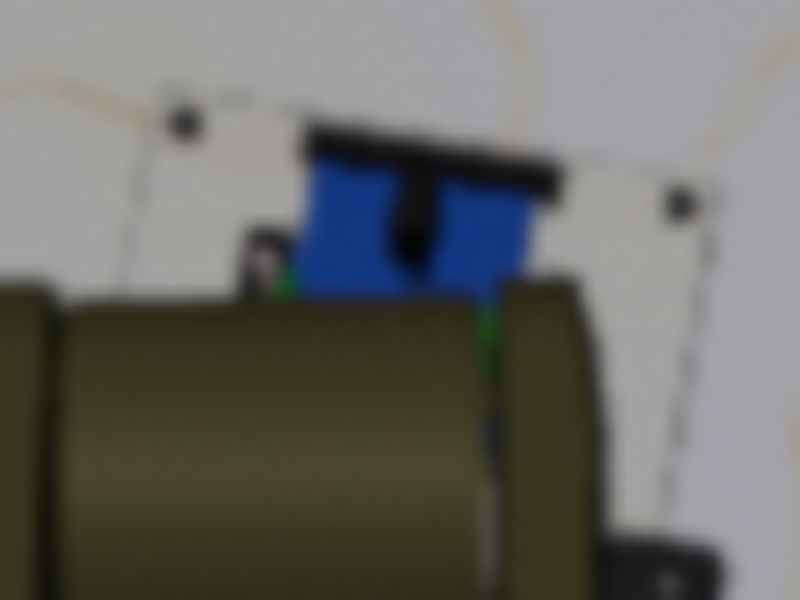

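Both views put the jaws' middle within about 1 mm sideways and 2 mm lengthwise of the capsule, against roughly 7 mm of clearance. I'll go down around it with a small correction.

```bash
python3 -m handwheel '[[[2,0.5,-1],0],[[6,0.5,-0.5],0],[[9,0,0],0],[[10,0,0],0],[[10,0,0],0],[[9,0,0],0],[[8,0,0],0],[[6,0,0],0],[[3,0,0],0],[[0,0,0],0]]'
python3 - <<'E'
from h import *
plan([534.1,34.8,51.5],79.43)
c=cam("side"); a=cv2.resize(c["pixels"][205:255,255:325,::-1],(784,560),interpolation=cv2.INTER_CUBIC); cv2.imwrite("pics/s10.png",a)
E
```

```text
clock: 32.2
eef_pos: [532.8, 36.2, 51.4]
eef_rot: [-2.81, 1.571, -2.995]
wrist_force: [-0.9, -0.5, -1.2]
finger_gap: 48.4
TCP [532.8  36.2  51.4] ydir 79.41 tool shift [-0.1 -1.2  1.5] spin -0.0003 gap 48.4 F [-0.9 -0.5 -1.2] t 32.2 j6 -1.39
```

The picture limit is reached, so from here I'll check by numbers. There was no contact force on the way down.

```bash
cat >> h.py <<'E'
def jaws(zt,zd,zo=0):
    p=tool()[0][:2]; t=np.radians(-10.6); X=np.array([np.cos(t),np.sin(t)]); Y=np.array([-X[1],X[0]])
    g=lambda w: np.round(np.c_[(w[:,:2]-p)@X,(w[:,:2]-p)@Y],1)
    for n,r in [("side",(255,195,330,260)),("top",(270,170,345,235))]:
        c=cam(n); h=hsv(c)
        k=(h[...,0]>45)&(h[...,0]<80)&(h[...,1]>80)&roi(c,*r)
        for m,q,ce in blobs(k,7):
            v,u=np.nonzero(m); e=g(world(c,np.c_[u,v],zt))
            if e[:,0].max()>70: print(n,q,np.round(ce,1),"mid",g(world(c,ce,zt))[0],"range",e.min(0),e.max(0))
        for m,q,ce in blobs((h[...,0]<20)&(h[...,1]>120)&roi(c,270,170,325,260),1):
            print(n,"disc",q,np.round(ce,1),g(world(c,ce,zd))[0],"world",np.round(world(c,ce,zd)[0],1))
        b=(h[...,0]>100)&(h[...,0]<130)&(h[...,1]>120)&roi(c,250,170,330,260); v,u=np.nonzero(b)
        if len(u)>50: print(n,"tray",len(u),rect(world(c,np.c_[u,v],41)))
E
python3 -c "
from h import *
jaws(67,69)"
```

```text
side 3 [284. 230.] mid [87.8 26.4] range [85.4 25.1] [90.2 27.7]
side 2 [279.5 228.5] mid [102.2  26.7] range [99.8 25.4] [104.7  27.9]
side 1 [288. 220.] mid [103.6 -18.3] range [103.6 -18.3] [103.6 -18.3]
side disc 18 [286.6 223.7] [95.9  0.6] world [627.3  19.2  69. ]
side tray 241 [644.8  16.4  62.3  99.5  79.1]
top 11 [317.5 206.2] mid [ 99.7 -25.7] range [ 92.3 -28.3] [108.2 -23.6]
top 6 [297.3 202.3] mid [101.1  26.2] range [98.8 24.2] [104.8  29.2]
top disc 14 [307.5 203.3] [102.4   0.3] world [633.7  17.7  69. ]
top tray 443 [668.9  11.2  59.9  62.8  79.7]
```

```bash
python3 -m handwheel '[[[0,0,0],0],[[0,0,0],0],[[0,0,0],0],[[0,0,0],0],[[0,0,0],0],[[0,0,0],0],[[0,0,0],0],[[0,0,0],0],[[0,0,0],0],[[0,0,0],0]]' 143 20
python3 -c "
from h import *
jaws(67,69); print(tool()[3]['wrist_force'])"
```

```text
clock: 33.6
eef_pos: [532.8, 36.2, 51.4]
eef_rot: [2.851, 1.571, 2.666]
wrist_force: [0.8, 0.2, -1.8]
finger_gap: 41.5
side 10 [284.1 228. ] mid [92.7 18.7] range [85.7 14.8] [102.6  21.5]
side disc 18 [286.6 223.7] [96.1  0.6] world [627.3  19.2  69. ]
side tray 244 [645.   17.1  60.9  99.5  79.1]
top 3 [301.3 202.7] mid [102.1  16.1] range [101.1  14.3] [103.6  17.2]
top disc 14 [307.5 203.3] [102.6   0.3] world [633.7  17.7  69. ]
top tray 446 [668.7  11.3  59.9  63.3  79.7]
[ 0.0109455  -0.28155809 -1.47591883]
```

```bash
python3 -m handwheel '[[[0,0,0],0],[[0,0,0],0],[[0,0,0],0],[[0,0,0],0],[[0,0,0],0],[[0,0,0],0],[[0,0,0],0],[[0,0,0],0],[[0,0,0],0],[[0,0,0],0]]' 255 30
python3 -c "
from h import *
jaws(67,69); s=tool()[3];print(s['wrist_force'],s['moment'])"
```

```text
clock: 34.95
eef_pos: [532.8, 36.2, 51.5]
eef_rot: [1.014, 1.571, 0.83]
wrist_force: [0.1, 0.4, -0.6]
finger_gap: 38.1
side 4 [286.5 228. ] mid [86.9 15.4] range [83.4 13.4] [90.5 17.5]
side 3 [282.  226.3] mid [101.9  15. ] range [97.8 13.7] [105.1  16.3]
side 1 [293. 227.] mid [73.9  2.9] range [73.9  2.9] [73.9  2.9]
side 1 [286. 220.] mid [108.6 -15.5] range [108.6 -15.5] [108.6 -15.5]
side disc 18 [286.6 223.7] [96.   0.6] world [627.3  19.2  69. ]
side tray 247 [644.7  15.5  63.7  99.5  79.3]
top 1 [302. 202.] mid [104.   14.7] range [104.   14.7] [104.   14.7]
top disc 14 [307.2 203.2] [102.6   1.1] world [633.9  18.4  69. ]
top tray 448 [668.7  11.3  59.9  63.3  79.7]
[-0.61440168 -0.3142805  -0.61569476] [ 0.02146956 -0.13741496  0.0573607 ]
```

The gap is 38.1 mm, as expected for jaws closed on the capsule, and the capsule has not shifted. Lifting 70 mm straight up.

```bash
python3 -m handwheel '[[[-1,0,0],0],[[-2,0,0],0],[[-4,0,0],0],[[-6,0,0],0],[[-8,0,0],0],[[-9,0,0],0],[[-8,0,0],0],[[-8,0,0],0],[[-8,0,0],0],[[-8,0,0],0]]'
python3 -m handwheel '[[[-5,0,0],0],[[-3,0,0],0],[[-2,0,0],0],[[0,0,0],0],[[0,0,0],0],[[0,0,0],0],[[0,0,0],0],[[0,0,0],0],[[0,0,0],0],[[0,0,0],0]]'
python3 - <<'E'
from h import *
jaws(67+72,69+72)
plan([532.8,36.2,123.5],79.4)
c=cam("side"); p=pts(c,roi(c,0,0,0,0)|((hsv(c)[...,0]<20)&(hsv(c)[...,1]>120)&roi(c,260,170,310,260))); print("disc depth xyz",np.round(np.median(p,0),1))
for n in("side","top"):
    c=cam(n); r=manip.cut_out("capsule",n)
    for k in r[:2]: q=pts(c,k["region"]); print(n,round(k["confidence"],2),np.round(k["centre"]),np.round(np.percentile(q,[3,50,97],axis=0)).tolist())
E
```

```text
clock: 36.3
eef_pos: [532.8, 36.2, 114.0]
eef_rot: [-3.006, 1.571, 3.092]
wrist_force: [0.7, -0.4, -1.6]
finger_gap: 38.0
clock: 37.55
eef_pos: [532.9, 36.2, 123.5]
eef_rot: [0.374, 1.571, 0.189]
wrist_force: [-0.4, 0.3, -0.8]
finger_gap: 38.2
side 7 [283.  205.4] mid [93.4 16.1] range [85.1 14.2] [104.1  18.3]
side 3 [292. 204.] mid [76.4 -1.3] range [73.8 -5.4] [79.   2.7]
side disc 19 [285.7 202. ] [94.5  1.3] world [626.   20.1 141. ]
side tray 398 [644.9  16.7  61.3  99.5  79.3]
top tray 243 [682.5   8.6  59.6  35.1  79.7]
TCP [532.8  36.2 123.4] ydir 79.41 tool shift [-0.1 -0.  -0. ] spin 0.0001 gap 38.0 F [-0.1 -0.1 -1.4] t 37.65 j6 -1.39
disc depth xyz [626.6  18.  139.6]
side 0.48 [288. 204.] [[614.0, 9.0, 116.0], [623.0, 22.0, 139.0], [634.0, 34.0, 142.0]]
```

The capsule top is at z ≈ 140 mm by depth, up from 69, directly above the nest. The tray has not moved. Handing in.

```bash
python3 -c "
from h import *
print(manip.sign_off()); print(tool()[3]['clock'])"
```

```text
the job is handed in; nothing more can be done
None
the job is handed in; nothing more can be done
```

The job is handed in at about 38 s of the 72 s allowed: the tray is seated, and the tongs are holding the capsule up over it. `sign_off()` gives no verdict.

- **Tray:** I carried it by its fin and lowered it between the side stops. I then pushed it on until the back stop pushed back with about 8 N, and let go. After release, the top picture showed it square between the side stops and up against the back stop.
- **Tongs and capsule:** I lifted the tongs off the rest in a light squeeze (48.7 mm over the grips) and lowered them around the capsule. They closed at 38.1 mm, the width expected with the capsule between the jaws, using a 30 N grip. I then lifted straight up 72 mm.
- **Last checks:** The orange disc on the capsule is at z ≈ 140 mm, up from 69 mm, and about 1–2 mm sideways from where it stood. The grip is still 38 mm. The tray's outline in the side view has not moved, and the wrist carries only a small load.

**Disagreed or not checked:**
- The two cameras disagreed by 2–6 mm on the stage's position, so I aligned the tray relative to the stage screws and by feeling for the back stop.
- The top camera could not see the capsule at the end because the arm was in the way.
- I had used all 12 pictures by then, so I checked the closing and the lift by numbers only. I did not measure the capsule's tilt directly, and I did not re-measure the bystanders.

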